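Trip-test the bench power unit of a laboratory

ROBOT

A 7-joint arm with a two-finger parallel gripper is mounted at the origin on the work surface. World frame = base frame: x ahead of the robot, y to its left, z up, the work surface at z = 0. Lengths are in m, angles in rad, forces in N, time in s.
With the tool pointing down it reaches from about 0.425 to 0.875 m from the base axis. Payload 8.4 kg.
Tool frame: the origin (TCP) lies on the centre line of the jaws, within the pads' length; the fingertips stand ahead of it and the grasp point (between the pads) lies 5 mm behind it (env.tip_extent is the z of the fingertips in the tool frame, in m); z points along the fingers, y is the line along which they close (so a half turn about z gives the same grasp; the last joint's range is limited). The gripper opens to 85 mm and grips with 20 to 120 N. Pads are 22 mm wide; open, the fingers measure 114 mm over their backs; the gripper's body (76 mm by 85 mm) begins 54 mm behind the grasp point. The pads swing forward as they close: fully open they stand 13 mm farther back than shut.
Start: joints at [-1.302, 0.333, 0.04, 1.465, -0.013, 1.343, -0.059], TCP at [0.234, 0.606, 0.245] pointing down, gripper open.
Joint ranges: [-2.58, 2.58], [-0.38, 2.09], [-1.3, 1.39], [0.25, 2.4], [-1.5, 4.64], [0.08, 2.09], [-2.65, 2.65]. Speed limits (rad/s): [2.22, 2.22, 2.79, 2.79, 3.14, 3.14, 3.14].

INTERFACE

Orientations are given as a rotation vector (axis times angle).
In Python, from plant import env, command_gripper, kin, imaging, workorder gives the robot as it stands. Calls block until the motion is done:
- env.move_ptp(position, orientation): joint-space move of the TCP to a pose.
- env.move_straight(position, frame=None, max_speed=0.15, threshold=None): straight line of the TCP; frame=None keeps the orientation; max_speed is the mean speed in m/s. With threshold (N) it stops when the force on the tool has changed by that much, and returns True; else False.
- env.move_joints(angles): joint-space move.
- command_gripper(opening, grip_force=None): finger opening in m; grip_force is the grip in N (None keeps the last); returns when the fingers have stopped.
- env.sleep(seconds).
- kin.inverse_kinematics(position, orientation): joint angles nearest the present ones, or None.
- imaging.camera(name): name is "side" or "top"; returns a dict with "img" (384x512x3 uint8, red, green, blue), "range_z" (384x512 float32, m along the optical axis (not along the pixel's ray), 0 where there is no reading), "mtx" (3x3 intrinsics, pixels), "extrinsics" (4x4, takes a point from world to camera coordinates). Camera axes: x right, y up, looking along -z (the intrinsics and any distortion apply to the point x, -y, -z); pixel columns grow to the right and rows downward; lengths in m; the calibration is good to about 2 mm. A picture is of the moment at which its call begins.
A pose or a line that the arm cannot do raises env.IKError and nothing moves.
- workorder.close_job(): hands the job in; it is judged then, once.
Trained networks look in a picture, given as the dict that the camera call returned (one of the last four; its "shot" number tells which), for a name from the list of things; names that differ only in an ending like _2 or _b are one class to them, and where a whole thing is asked for, a point or a joint stands for the part that bears it (a point fixed in the world has none). Each returns a list of dicts, best first, with "score" (0 to 1); they miss things now and then, are a little off and sometimes report something else, mostly with a low value. They report only what shows in the picture. A call takes as long as a camera call.
- imaging.trace(picture, query): "region" (384x512 bool, what is visible of it) and "bbox" ([left, top, right, bottom] in pixels, round what is visible of it).
- imaging.spot_point(picture, query): "pixel" ([column, row] in pixels: a listed point, or the origin of a listed thing).
Readings, each from a call of its own:
- env.current_time_s(): time.
- env.current_joints(): joint angles.
- env.current_dq(): joint speeds.
- env.current_joint_torque(): joint torques, N m.
- env.current_tcp_pos(): TCP position.
- env.current_ee_rot(): TCP orientation.
- env.current_ft_force(): force on the tool from outside, world axes, zero at the start.
- env.current_torque(): the same for the moment, N m.
- env.current_gripper_width(): finger opening in m.
- env.current_grasp_force(): force on a finger pad.
Only numpy, scipy, OpenCV 4.12 (cv2) and the standard library are available. Lean on these libraries where they do the work, as an engineer would, in place of code of your own. Each camera call takes 0.05 s, during which the arm holds its last target. There are 200 camera calls.

TASK

Do the monthly trip test on the bench power unit. First clear away the bottle and the empty tube rack that stand in front of it and stand both upright on the spill tray; then press the test button under the clear splash guard all the way in so that the lever drops, and lift the lever back up until it stays up by itself. Never tip the bottle far or move the flask or the amber jar.

Things in the scene. Friction and masses are not known exactly. Their poses are not given: they have to be found in the camera images.
- console: Grey bench power unit, fixed, 220 mm deep (x), 260 wide (y), 156 high. Origin at the centre of its underside; x points away from the operator, y left. Its face rises at 35 deg from x=-110, z=30 to x=+70, z=156 mm, then flat to x=+110; it carries the test button (left) and lever (right)
- guard_edge (a point): Middle of the front lower edge of the clear splash guard, a level plate 5 mm thick over the button, underside 156 mm above the bench: console x from -73 to +80, y from +10 to +130 mm. The button is reached only with a tilted tool, under this edge from -x; 35 to 45 deg fits
- test_button_top (a point): Centre of the top of the round black test button (diameter 24 mm), at console x=-62, y=+60, z=78 mm when out. It stands 12 mm out of the sloping face and goes in square to the face, along console (+0.574, 0, -0.819)
- test_button (a joint): Travel of the test button in m: 0 out, 0.007 fully in; it springs back. Fully in takes about 5 N
- lever (a joint): Angle of the black lever in rad: 0 = up (it leans 18 deg back, to +x of the console, past vertical, and rests there), grows as it drops towards -x of the console; 1.7 = dropped (pointing to the operator, 10 deg above horizontal). Upright at 0.31: below that it settles back to 0 by its own weight, above that it drops
- lever_tip (a point): Middle of the free end of the lever, a straight black bar 14 mm wide (console y), 10 mm thick and 65 mm long from its hinge
- lever_hinge (a point): Point on the lever's hinge axis, which lies along console y; at console x=-7, y=-60, z=107 mm
- bottle: White plastic bottle with a grey screw cap, standing in front of the unit: body diameter 60 mm up to 105 mm height, shoulder, then cap of diameter 30 mm from 130 to 165 mm height (the place to grip). Origin at the centre of its underside, z up
- rack: Empty white plastic tube rack with ten holes, standing in front of the unit: 100 mm long (x), 44 mm wide (y), 75 mm high; top block from 53 to 75 mm height, the place to grip across its 44 mm width. Origin at the centre of its underside, z up
- tray_in (a point): Centre of the floor of the grey plastic spill tray (fixed), 4 to 5 mm above the bench. Outside 240 x 240 mm, 14 mm high, walls 4 mm, inside 232 x 232 mm; x and y along its sides
- flask: Bystander: conical glass flask, base diameter 68 mm, 108 mm high; origin at the centre of its underside
- jar: Bystander: small amber jar with black cap, diameter 42 mm, 45 mm high; origin at the centre of its underside

How it is judged:
By the outcome, as a careful person would: the job done as asked, in the order asked, and still so for the second after the job is handed in, with the robot touching nothing.
It also fails if it takes over 72 s, if anything falls off the work surface, if the arm or the gripper's body presses on something with over 40 N, if the wrist force passes 120 N, or if a joint passes its speed limit or range.

## Working session

There is one attempt and no reset: what is moved stays moved. The work goes in short steps, each a Python script; the robot and the scene stay as the last script left them, time stands still between calls to the robot, and variables do not carry over. Pictures are saved under pics/ and viewed, at most 10 in all, crops included, and the job is handed in when it is done.

```bash
ls; mkdir -p pics
cat > h.py <<'E'
from plant import env, command_gripper, kin, imaging, workorder
import numpy as np, cv2
from scipy.spatial.transform import Rotation as R
def world(p, mask=None, px=None):
    z=p["range_z"]; K=p["mtx"]; E=np.linalg.inv(p["extrinsics"])
    if mask is not None: v,u=np.nonzero(mask&(z>0)); d=z[v,u]
    else:
        u,v=[np.array([float(c)]) for c in px]; a,b=int(round(px[1])),int(round(px[0]))
        w=z[max(a-1,0):a+2,max(b-1,0):b+2]; d=np.array([np.median(w[w>0]) if (w>0).any() else np.nan])
    x=(u-K[0,2])/K[0,0]*d; y=(v-K[1,2])/K[1,1]*d
    return (np.c_[x,-y,-d,np.ones(len(d))]@E.T)[:,:3]
def ray(p,px,zw):
    K=p["mtx"];E=np.linalg.inv(p["extrinsics"])
    d=E[:3,:3]@np.array([(px[0]-K[0,2])/K[0,0],-(px[1]-K[1,2])/K[1,1],-1]);o=E[:3,3]
    return o+d*(zw-o[2])/d[2]
E
cat > a.py <<'E'
from h import *
ps={n:imaging.camera(n) for n in("top","side")}
for n,p in ps.items():
    cv2.imwrite(f"pics/{n}0.png",p["img"][:,:,::-1]); print(n,p.keys(),np.linalg.inv(p["extrinsics"])[:3].round(3).tolist(),p["mtx"].round(0).tolist())
    for q in "console guard_edge test_button_top lever_tip lever_hinge bottle rack tray_in flask jar".split():
        s=imaging.spot_point(p,q)[:1]
        for o in s: print(q,"pt",round(o["score"],2),np.round(o["pixel"]),world(p,px=o["pixel"]).round(3), ray(p,o["pixel"],0).round(3))
        if q in("console","bottle","rack","flask","jar","tray_in"):
            for o in imaging.trace(p,q)[:1]:
                w=world(p,o["region"]);print("  reg",round(o["score"],2),np.round(o["bbox"]),np.percentile(w,[2,50,98],axis=0).round(3).tolist())
print(env.tip_extent, env.current_time_s(),env.current_ee_rot())
E
python3 a.py
```

```text
pics
top dict_keys(['img', 'range_z', 'mtx', 'extrinsics', 'shot']) [[0.093, 0.969, -0.23, 0.348], [-0.996, 0.092, -0.014, -0.031], [0.007, 0.23, 0.973, 1.104]] [[363.0, 0.0, 251.0], [0.0, 363.0, 191.0], [0.0, 0.0, 1.0]]
console pt 0.76 [328. 193.] [[ 0.586 -0.221  0.162]] [ 0.627 -0.253  0.   ]
  reg 0.74 [281. 137. 385. 233.] [[0.523, -0.369, 0.031], [0.622, -0.24, 0.142], [0.732, -0.118, 0.164]]
guard_edge pt 0.95 [310. 200.] [[ 0.562 -0.174  0.159]] [ 0.598 -0.199  0.   ]
test_button_top pt 0.65 [360. 175.] [[ 0.641 -0.303  0.167]] [ 0.693 -0.352  0.   ]
lever_tip pt 0.41 [358. 178.] [[ 0.634 -0.301  0.164]] [ 0.684 -0.348  0.   ]
lever_hinge pt 0.67 [352. 188.] [[ 0.618 -0.299  0.116]] [ 0.65  -0.331  0.   ]
bottle pt 0.94 [293. 243.] [[ 0.45  -0.145  0.109]] [ 0.461 -0.157  0.   ]
  reg 0.65 [286. 230. 319. 254.] [[0.431, -0.192, 0.014], [0.452, -0.16, 0.114], [0.484, -0.139, 0.168]]
rack pt 0.76 [341. 247.] [[ 0.455 -0.283  0.074]] [ 0.463 -0.301  0.   ]
  reg 0.97 [332. 226. 363. 266.] [[0.412, -0.331, 0.002], [0.46, -0.298, 0.075], [0.51, -0.274, 0.079]]
tray_in pt 0.78 [167
[... 1447 characters left out ...]
] [ 0.453 -0.163  0.   ]
  reg 0.73 [291. 138. 332. 175.] [[0.411, -0.32, 0.004], [0.439, -0.288, 0.063], [0.515, -0.266, 0.076]]
tray_in pt 0.66 [200. 294.] [[0.618 0.236 0.002]] [0.618 0.234 0.   ]
  reg 0.57 [125. 249. 261. 354.] [[0.496, 0.122, 0.001], [0.616, 0.261, 0.003], [0.736, 0.368, 0.013]]
flask pt 0.61 [174. 216.] [[0.764 0.022 0.015]] [0.773 0.005 0.   ]
  reg 0.82 [159. 175. 188. 221.] [[0.746, -0.014, 0.003], [0.77, 0.009, 0.04], [0.798, 0.027, 0.108]]
jar pt 0.9 [329. 244.] [[0.374 0.028 0.011]] [0.374 0.015 0.   ]
  reg 0.89 [320. 222. 342. 247.] [[0.358, -0.01, 0.001], [0.377, 0.021, 0.033], [0.396, 0.029, 0.046]]
0.014 1.7 [-5.74548375e-01 -3.08859519e+00  8.52883926e-05]
```

```bash
cat > b.py <<'E'
from h import *
t=cv2.imread("pics/top0.png")[110:290,110:410]; s=cv2.imread("pics/side0.png")[90:270,140:380]
cv2.imwrite("pics/t1.png",cv2.resize(t,None,fx=2.6,fy=2.6,interpolation=cv2.INTER_CUBIC)); cv2.imwrite("pics/s1.png",cv2.resize(s,None,fx=3.3,fy=3.3,interpolation=cv2.INTER_CUBIC))
P=[]
for n in("top","side"):
    p=imaging.camera(n); w=world(p,p["range_z"]>0)
    m=(w[:,0]>.48)&(w[:,0]<.8)&(w[:,1]<-.07)&(w[:,1]>-.42)&(w[:,2]>.135)&(w[:,2]<.175); a=w[m]; print(n,len(a),np.median(a[:,2]))
    print(cv2.minAreaRect(a[:,:2].astype(np.float32)))
    a=w[(w[:,0]>.40)&(w[:,0]<.53)&(w[:,1]<-.24)&(w[:,1]>-.36)&(w[:,2]>.06)&(w[:,2]<.09)]; print("rack",len(a),cv2.minAreaRect(a[:,:2].astype(np.float32)))
    a=w[(w[:,0]>.40)&(w[:,0]<.53)&(w[:,1]<-.1)&(w[:,1]>-.24)&(w[:,2]>.15)&(w[:,2]<.18)]; print("cap",len(a),cv2.minAreaRect(a[:,:2].astype(np.float32)))
    a=w[(w[:,0]>.45)&(w[:,0]<.8)&(w[:,1]<.42)&(w[:,1]>.08)&(w[:,2]>.009)&(w[:,2]<.02)]; print("tray",len(a),cv2.minAreaRect(a[:,:2].astype(np.float32)))
    # sloping face plane: right side (no guard)
    a=w[(w[:,0]>.48)&(w[:,0]<.8)&(w[:,1]<-.05)&(w[:,1]>-.42)]
    P.append(a); np.save(f"{n}.npy",a)
E
python3 b.py
```

```text
top 4204 0.15931437169465634
((0.6475498676300049, -0.2471994310617447), (0.26010948419570923, 0.18400193750858307), 86.58287048339844)
rack 599 ((0.462103009223938, -0.3033543825149536), (0.04519720375537872, 0.09992356598377228), 76.47488403320312)
cap 110 ((0.46080711483955383, -0.16694776713848114), (0.029261911287903786, 0.0272133219987154), 0.8055524230003357)
tray 431 ((0.6174918413162231, 0.23604626953601837), (0.24086888134479523, 0.23846782743930817), 9.524279594421387)
side 2265 0.1590028698303203
((0.6485573053359985, -0.2418561428785324), (0.26433342695236206, 0.18406470119953156), 86.72325134277344)
rack 276 ((0.46261686086654663, -0.29849016666412354), (0.04921833053231239, 0.10156658291816711), 75.97782135009766)
cap 103 ((0.4609096646308899, -0.1600082665681839), (0.029130902141332626, 0.02791445329785347), 45.66781234741211)
tray 1038 ((0.6181935667991638, 0.24135835468769073), (0.2406202256679535, 0.24318411946296692), 9.691957473754883)
```

View pics/t1.png

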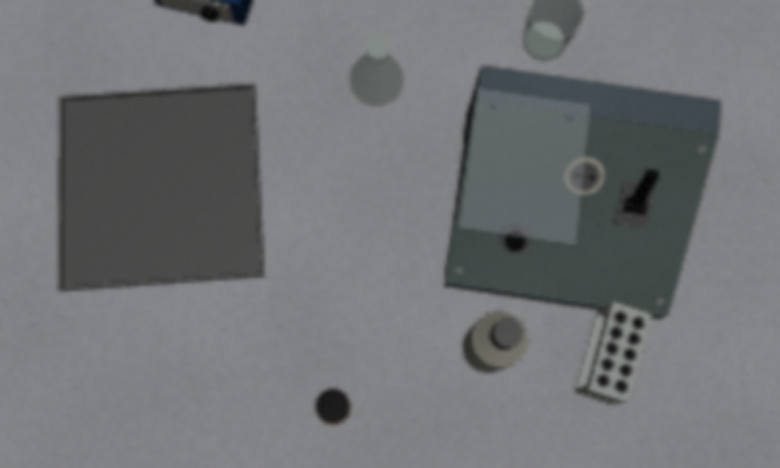

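View pics/s1.png

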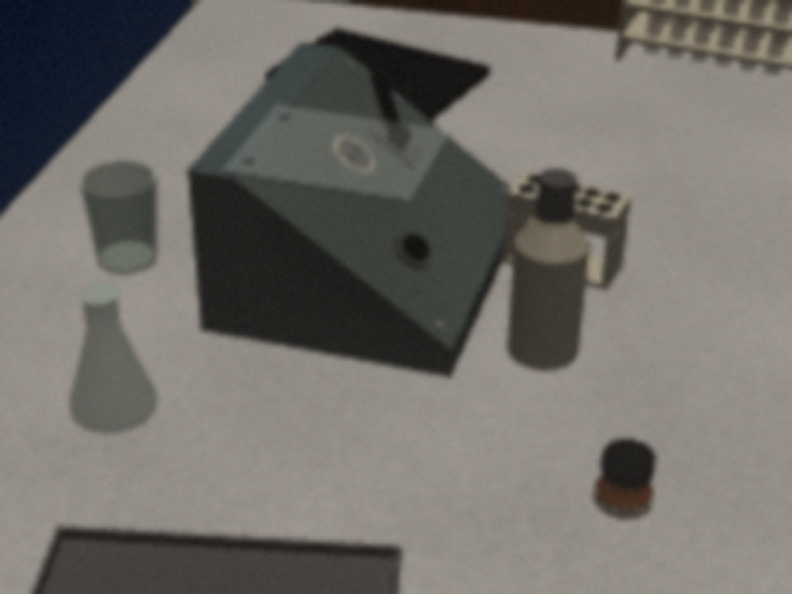

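The top crop shows the button at about (515,240), full-frame (308,202). The lever is up at (640,190), and the bottle (505,335), rack (615,350) and tray match the depth-based poses. The two cameras differ by about 5 mm in y, so I average them. Next I'll check the button ray, tip extent and IK.

```bash
cat >> h.py <<'E'
CO=np.array([.6295,-.2435,0]); PSI=np.radians(-3.4)
RC=R.from_euler('z',PSI)
def con(x,y,z): return CO+RC.apply(np.array([x,y,z])/1000)
def down(deg): # closing line at angle deg; choose half turn nearest present joint
    r=[]
    for d in (deg,deg+180):
        y=np.array([np.cos(np.radians(d)),np.sin(np.radians(d)),0]); z=np.array([0,0,-1.])
        r.append(R.from_matrix(np.c_[np.cross(y,z),y,z]).as_rotvec())
    return r
def tilt(deg,flip=0): # tool points console +x and down, deg from vertical, closing along console y
    a=np.radians(deg); z=np.array([np.sin(a),0,-np.cos(a)]); y=np.array([0,1.,0])*(-1 if flip else 1)
    return (RC*R.from_matrix(np.c_[np.cross(y,z),y,z])).as_rotvec(), RC.apply(z)
def best(p,rots):
    q0=env.current_joints(); c=[(np.abs(q-q0).max(),i) for i,r in enumerate(rots) if (q:=kin.inverse_kinematics(p,r)) is not None]
    return rots[min(c)[1]]
E
cat > c.py <<'E'
from h import *
for n in("top","side"):
    p=imaging.camera(n)
    for name,pt,px in(("button",con(-62,60,78),(308,202.3) if n=="top" else (265.8,164.8)),("levertip",con(-7+20,-60,107+62),(110+653/2.6,110+175/2.6) if n=="top" else(140+378/3.3,90+75/3.3))): print(n,name,pt.round(4),ray(p,px,pt[2]).round(4))
def t(name,p,rs):
    for r in rs:
        q=kin.inverse_kinematics(p,r); print(name,np.round(p,3),None if q is None else q.round(2))
t("bot",[.461,-.1635,.15],down(90)); t("botup",[.461,-.1635,.25],down(90)); t("rack",[.462,-.301,.06],down(76)); 
t("place",[.61,.293,.25],down(90+9.5)); t("place",[.61,.293,.25],down(9.5)); t("pr",[.62,.19,.06],down(99.5))
for f in(0,1):
    r,z=tilt(42,f); t("but",con(-62,60,78)-.014*z,[r]); t("butfar",con(-62,60,78)-.13*z,[r])
t("lev",con(-56,-60,114),down(86.6)); t("lev",con(5,-60,155),down(86.6));
print(env.tip_extent); command_gripper(.03); print(env.tip_extent,env.current_gripper_width()); command_gripper(.085); print(env.current_time_s())
E
python3 c.py
```

```text
top button [ 0.5712 -0.1799  0.078 ] [ 0.5734 -0.1825  0.078 ]
top levertip [ 0.6389 -0.3042  0.169 ] [ 0.6351 -0.3072  0.169 ]
side button [ 0.5712 -0.1799  0.078 ] [ 0.5717 -0.1725  0.078 ]
side levertip [ 0.6389 -0.3042  0.169 ] [ 0.6342 -0.2953  0.169 ]
bot [ 0.461 -0.164  0.15 ] [-0.86  0.14  1.21  2.01 -0.15  1.09  1.98]
bot [ 0.461 -0.164  0.15 ] [-0.81  0.12  1.15  2.01 -0.13  1.09 -1.18]
botup [ 0.461 -0.164  0.25 ] [-0.97 -0.12  1.18  1.88  0.11  1.31  1.74]
botup [ 0.461 -0.164  0.25 ] [-0.93 -0.1   1.14  1.88  0.1   1.31 -1.39]
rack [ 0.462 -0.301  0.06 ] [-0.31  0.48  1.    1.94 -0.49  0.98  2.24]
rack [ 0.462 -0.301  0.06 ] [-0.25  0.44  0.92  1.94 -0.42  0.97 -0.95]
place [0.61  0.293 0.25 ] [-0.7   0.39  0.26  1.39 -0.1   1.37  1.29]
place [0.61  0.293 0.25 ] [-0.94  0.43  0.6   1.41 -0.24  1.38 -1.74]
place [0.61  0.293 0.25 ] [-0.84  0.41  0.44  1.4  -0.17  1.37 -0.22]
place [0.61  0.293 0.25 ] [ 0.19  0.61 -1.1   1.34  0.54  1.5   2.45]
pr [0.62 0.19 0.06] [-0.6   0.49  0.31  1.67 -0.17  1.    1.5 ]
pr [0.62 0.19 0.06] [-0.81  0.54  0.58  1.68 -0.34  1.02 -1.51]
but [ 0.562 -0.179  0.088] None
butfar [ 0.484 -0.175  0.175] None
but [ 0.562 -0.179  0.088] [-0.81  0.17  1.24  2.39  4.61  0.37  0.28]
butfar [ 0.484 -0.175  0.175] None
lev [ 0.57  -0.3    0.114] [-0.26  0.58  0.93  1.66 -0.5   1.16  2.31]
lev [ 0.57  -0.3    0.114] [-0.21  0.54  0.85  1.66 -0.44  1.14 -0.87]
lev [ 0.631 -0.304  0.155] [-0.11  0.58  0.72  1.46 -0.39  1.25  2.17]
lev [ 0.631 -0.304  0.155] [-0.19  0.62  0.86  1.47 -0.48  1.27 -0.91]
0.014
0.014 0.030371624844139068
3.0583
```

```bash
cat > e.py <<'E'
from h import *
b=np.array([.461,-.1635,.146]); up=b+[0,0,.09]; pl=np.array([.609,.293,.246])
r=best(up,down(90)); env.move_ptp(up,r); env.move_straight(b)
command_gripper(.02,40); print(env.current_gripper_width(),env.current_grasp_force(),env.current_ft_force())
env.move_straight(up,max_speed=.12); print(env.current_gripper_width(),env.current_ft_force())
try: env.move_straight(pl,max_speed=.25)
except env.IKError as e: print("ik",e); env.move_ptp(pl,r)
print(env.move_straight(pl*[1,1,0]+[0,0,.151],max_speed=.1,threshold=4),env.current_tcp_pos())
command_gripper(.06); env.move_straight(pl); print(env.current_time_s())
for n in("top","side"):
    p=imaging.camera(n); cv2.imwrite(f"pics/e{n}.png",p["img"][:,:,::-1])
    for o in imaging.trace(p,"bottle")[:1]: print(o["score"],np.percentile(world(p,o["region"]),[2,50,98],axis=0).round(3).tolist())
E
python3 e.py
```

```text
0.0287865104639524 39.67839181423187 [ 0.08756198 -1.29592002  4.29381258]
0.02896650707661098 [-0.34149551  0.39753153 -3.86263951]
True [0.60830198 0.29261616 0.15051146]
12.2833
0.9 [[0.577, 0.258, 0.009], [0.597, 0.276, 0.113], [0.629, 0.312, 0.17]]
0.86 [[0.578, 0.282, 0.008], [0.599, 0.31, 0.097], [0.63, 0.322, 0.169]]
```

```bash
cat > f.py <<'E'
from h import *
g=np.array([.4623,-.301,.058]); up=g+[0,0,.14]; pl=np.array([.626,.187,.178])
command_gripper(.085)
r=best(up,down(76)); env.move_ptp(up,r); env.move_straight(g)
command_gripper(.035,30); print(env.current_gripper_width(),env.current_grasp_force())
env.move_straight(up,max_speed=.15); print(env.current_gripper_width(),env.current_ft_force())
# rack yaw -14 -> +9.5 : turn closing line to 99.5
r2=min(down(99.5),key=lambda q:(R.from_rotvec(q).inv()*R.from_rotvec(r)).magnitude())
env.move_straight(up+[0,.2,0.0],max_speed=.25)
env.move_ptp(pl,r2)
print(env.move_straight([pl[0],pl[1],.0628],max_speed=.1,threshold=4),env.current_tcp_pos())
command_gripper(.062); env.move_straight(pl,max_speed=.2); print(env.current_time_s())
for n in("top","side"):
    p=imaging.camera(n); cv2.imwrite(f"pics/f{n}.png",cv2.resize(p["img"][:,:,::-1][100:340,100:400],None,fx=2.5,fy=2.5))
    for k in("bottle","rack"):
        for o in imaging.trace(p,k)[:1]: print(k,o["score"],np.percentile(world(p,o["region"]),[2,50,98],axis=0).round(3).tolist())
E
python3 f.py
cat > g.py <<'E'
from h import *
B=con(-62,60,78)+[.001,.002,0]
for tl in(41,43,44.5):
  for yaw in(10,15,20,25):
    a,w=np.radians([tl,yaw]); z=np.array([np.sin(a)*np.cos(w),np.sin(a)*np.sin(w),-np.cos(a)])
    y=np.array([0,1,0])-z[1]*z; y/=-np.linalg.norm(y); x=np.cross(y,z); e=np.array([-.011,0,.078])
    M=RC*R.from_matrix(np.c_[x,y,z]); zz=M.apply([0,0,1])
    for f in(0,180):
        qs=[kin.inverse_kinematics(B-d*zz,(M*R.from_euler('z',f,degrees=True)).as_rotvec()) for d in(.004,.014,.06,.10)]
        print(tl,yaw,f,"perp",round(e@x*1e3,1),"along",round(-(e@z)*1e3,1),[None if q is None else q.round(2).tolist() for q in qs])
E
python3 g.py
```

```text
0.04393987123063684 30.615652799606323
0.04340034513927799 [ 0.14482403 -0.43432517 -3.11484529]
True [0.62534483 0.18676838 0.0626239 ]
22.05
rack 0.7 [[0.572, 0.155, 0.007], [0.61, 0.178, 0.078], [0.659, 0.206, 0.083]]
bottle 0.65 [[0.578, 0.283, 0.01], [0.598, 0.31, 0.099], [0.629, 0.322, 0.169]]
rack 0.57 [[0.573, 0.156, 0.003], [0.606, 0.19, 0.074], [0.671, 0.22, 0.081]]
41 10 0 perp 42.4 along 66.0 [[0.57, 0.15, -0.15, 2.28, -1.37, 0.33, 0.09], [0.58, 0.13, -0.15, 2.29, -1.32, 0.34, 0.05], [-0.5, -0.06, 0.99, 2.36, -1.05, 0.39, -0.17], [-0.64, -0.37, 1.06, 2.38, -0.19, 0.34, -0.94]]
41 10 180 perp 42.4 along 66.0 [[1.53, 0.38, -1.18, 2.25, -0.22, 0.13, 2.25], [1.53, 0.33, -1.17, 2.25, -0.52, 0.16, 2.53], None, [-0.64, -0.37, 1.06, 2.38, -0.19, 0.34, 2.21]]
41 15 0 perp 41.7 along 65.8 [[0.61, 0.18, -0.15, 2.25, -1.3, 0.41, 0.05], [0.62, 0.15, -0.15, 2.26, -1.26, 0.43, 0.02], [0.49, 0.04, 0.04, 2.29, -1.13, 0.51, -0.11], [-0.52, -0.22, 1.05, 2.34, -0.67, 0.47, -0.46]]
41 15 180 perp 41.7 along 65.8 [[1.56, 0.43, -1.19, 2.22, -0.27, 0.19, 2.34], [1.57, 0.38, -1.18, 2.22, -0.46, 0
[... 2561 characters left out ...]
, -1.3, 0.52, 0.11], [-0.5, -0.21, 1.07, 2.38, -0.9, 0.46, -0.2]]
44.5 15 180 perp 45.7 along 63.1 [None, None, None, None]
44.5 20 0 perp 44.8 along 62.9 [[0.67, 0.22, -0.15, 2.25, -1.4, 0.52, 0.22], [0.69, 0.2, -0.15, 2.26, -1.37, 0.53, 0.2], [0.57, 0.09, 0.04, 2.29, -1.26, 0.62, 0.09], [-0.51, -0.1, 1.17, 2.33, -1.02, 0.63, -0.06]]
44.5 20 180 perp 44.8 along 62.9 [None, None, None, None]
44.5 25 0 perp 43.7 along 62.6 [[0.7, 0.25, -0.15, 2.21, -1.31, 0.59, 0.16], [0.72, 0.23, -0.15, 2.21, -1.28, 0.6, 0.14], [0.6, 0.13, 0.04, 2.24, -1.2, 0.7, 0.07], [0.48, 0.05, 0.23, 2.25, -1.11, 0.77, 0.0]]
44.5 25 180 perp 43.7 along 62.6 [[1.63, 0.56, -1.21, 2.17, -0.36, 0.29, 2.56], None, None, None]
```

View pics/fside.png

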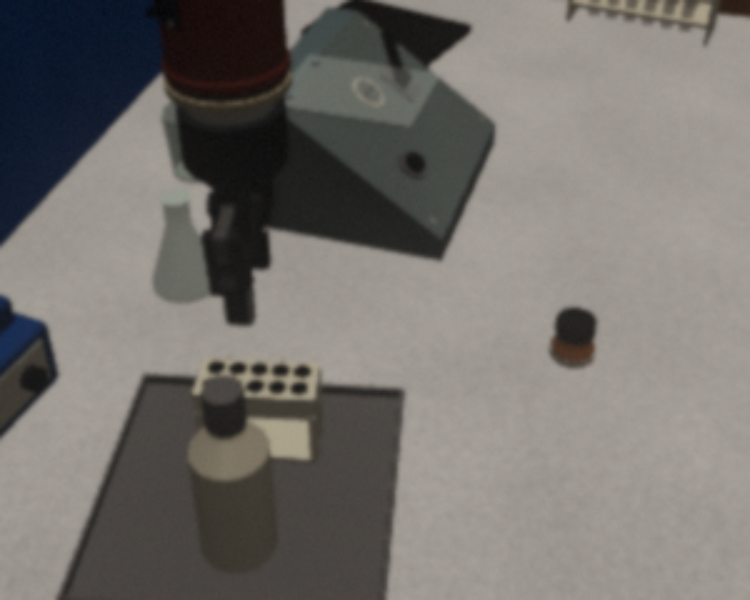

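```bash
cat > k.py <<'E'
from h import *
B=con(-62,60,78)+[.001,.002,0]; n=RC.apply([-.574,0,.819])
def ori(tl,yaw):
    a,w=np.radians([tl,yaw]); z=np.array([np.sin(a)*np.cos(w),np.sin(a)*np.sin(w),-np.cos(a)])
    y=np.array([0,1,0])-z[1]*z; y/=-np.linalg.norm(y); M=RC*R.from_matrix(np.c_[np.cross(y,z),y,z]); return M.as_rotvec(),M.apply([0,0,1])
command_gripper(0.0,20)
ok=False
for tl,yaw in((43,12),(43,18),(43.5,22),(44,25)):
    r,z=ori(tl,yaw); P0=B+.005*n-.014*z
    try: env.move_ptp(P0-.09*z,r)
    except env.IKError: continue
    try: env.move_straight(P0,max_speed=.1,threshold=8); ok=True; break
    except env.IKError as e: print(tl,yaw,"line",e)
print(ok,tl,yaw,env.current_joints().round(2),env.current_tcp_pos()-P0,env.current_ft_force(),env.current_time_s())
p=imaging.camera("side"); cv2.imwrite("pics/k.png",cv2.resize(p["img"][:,:,::-1][90:240,180:380],None,fx=4,fy=4))
E
python3 k.py
```

```text
43 12 line the arm cannot follow that straight line within its joint ranges
True 43 18 [-0.39  0.24  0.99  2.31 -1.49  0.71  0.22] [-1.86377446e-04  3.17270680e-05 -7.64869266e-05] [-0.35868005 -0.51194319  0.18501139] 26.0833
```

View pics/k.png

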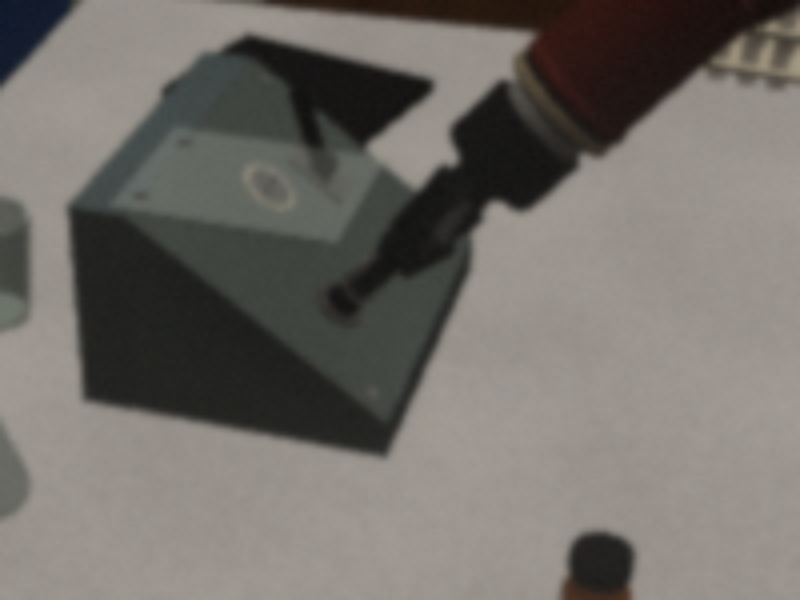

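The fingertips sit right over the button at (340,300), clear of the guard. Pressing now.

```bash
cat > l.py <<'E'
from h import *
n=RC.apply([-.574,0,.819]); p0=env.current_tcp_pos()
z=R.from_rotvec(env.current_ee_rot()).apply([0,0,1])
for d in (-n,z,(z-n)/np.linalg.norm(z-n)):
    try: print("hit",env.move_straight(p0+.016*d,max_speed=.02,threshold=14)); break
    except env.IKError as e: print(e)
dp=env.current_tcp_pos()-p0; print("moved",dp.round(4),"along",-(dp@n)*1e3,env.current_ft_force(),env.current_joints().round(3))
p=imaging.camera("side"); cv2.imwrite("pics/l.png",cv2.resize(p["img"][:,:,::-1][90:240,180:380],None,fx=4,fy=4)); print(env.current_time_s())
E
python3 l.py
```

```text
hit True
moved [ 0.0058 -0.0004 -0.0086] along 10.329677509613376 [-10.11101578   1.73242496  12.6540003 ] [-0.163  0.225  0.737  2.292 -1.495  0.648  0.23 ]
26.75
```

View pics/l.png

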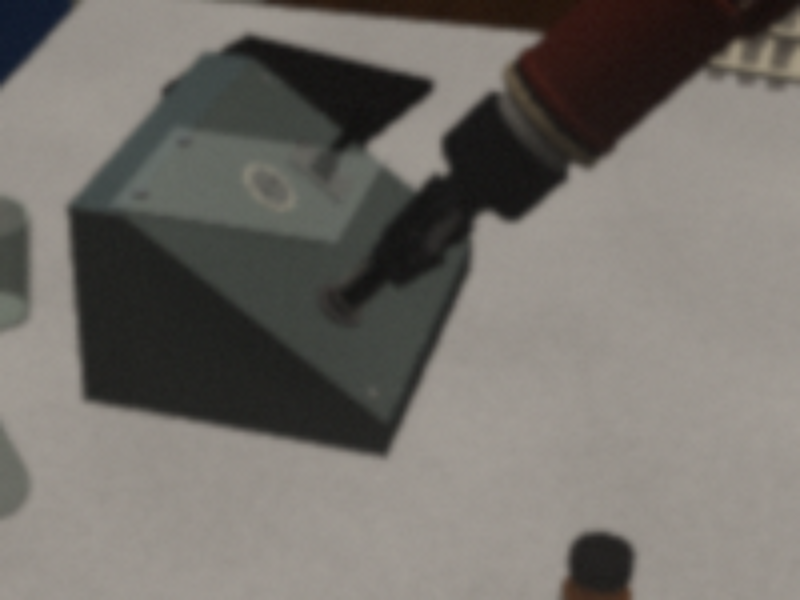

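The lever is visibly swinging forward (350,130). Back out and check it.

```bash
cat > m.py <<'E'
from h import *
p0=env.current_tcp_pos(); z=R.from_rotvec(env.current_ee_rot()).apply([0,0,1]); n=RC.apply([-.574,0,.819])
for k in(.10,.08,.06):
    try: env.move_straight(p0+.009*n,max_speed=.08); env.move_straight(p0+.009*n-k*z,max_speed=.2); break
    except env.IKError as e: print(k,e)
p=imaging.camera("top"); cv2.imwrite("pics/m.png",cv2.resize(p["img"][:,:,::-1][125:245,270:430],None,fx=5,fy=5,interpolation=cv2.INTER_CUBIC))
for q in("lever_tip","lever_hinge"):
    for o in imaging.spot_point(p,q)[:2]: print(q,o["score"],np.round(o["pixel"],1),ray(p,o["pixel"],.118 if q=="lever_tip" else .107).round(4))
for o in imaging.trace(p,"lever")[:1]:
    w=world(p,o["region"]); print(o["score"],o["bbox"],np.percentile(w,[2,50,98],axis=0).round(3).tolist())
a=np.radians(10); print("model tip",con(-7-65*np.cos(a),-60,107+65*np.sin(a)),"hinge",con(-7,-60,107),env.current_tcp_pos(),env.current_time_s())
E
python3 m.py
```

```text
lever_tip 0.57 [352.4 208.4] [ 0.5589 -0.3002  0.118 ]
lever_hinge 0.61 [308.2 199.2] [ 0.5759 -0.1783  0.107 ]
lever_hinge 0.58 [355.4 191. ] [ 0.6123 -0.3102  0.107 ]
0.69 [353.3, 186.0, 361.8, 209.8] [[0.555, -0.315, 0.108], [0.594, -0.303, 0.117], [0.624, -0.294, 0.125]]
model tip [ 0.55505411 -0.2991829   0.11828713] hinge [ 0.61895394 -0.30297925  0.107     ] [ 0.49448788 -0.19695812  0.16300574] 27.8667
```

View pics/m.png

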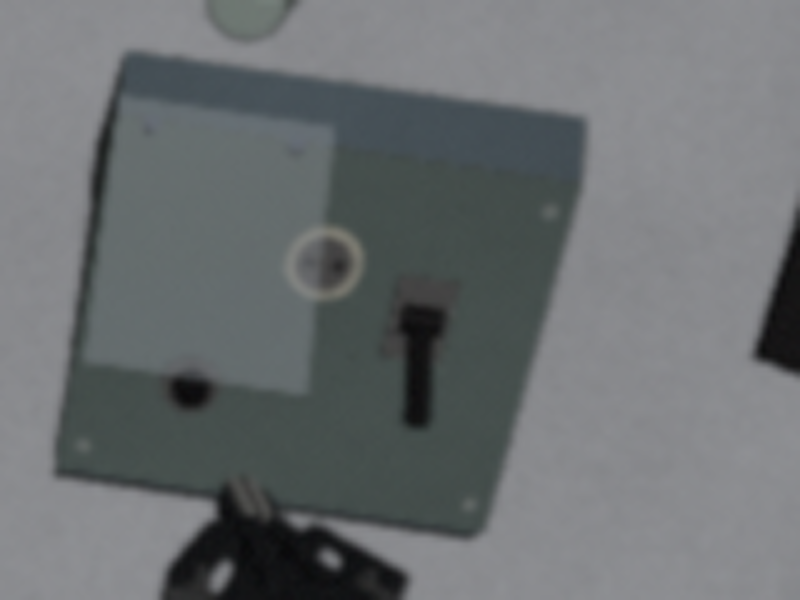

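The lever is down, running (420,320) to (415,425), and agrees with the model to a few mm. I'll grip it across its 14 mm width and follow the arc.

```bash
cat > n.py <<'E'
from h import *
off=np.array([.001,-.0015,0])
def P(th,r=48):
    f=th-.314; return con(-7-r*np.sin(f),-60,107+r*np.cos(f))+off-[0,0,.005]
v=np.array([.47,-.26,.25]); r=best(v,down(86.6)); env.move_ptp(v,r)
command_gripper(.045,20)
s=P(1.7); env.move_ptp(s+[0,0,.09],r); env.move_straight(s,threshold=8)
command_gripper(.008,20); print("grip",env.current_gripper_width(),env.current_grasp_force(),env.current_tcp_pos()-s,env.current_ft_force(),env.current_time_s())
for th in np.linspace(1.55,.08,11):
    env.move_straight(P(th),max_speed=.04); print(round(th,2),env.current_ft_force().round(1),round(env.current_gripper_width(),4))
print(env.current_time_s())
p=imaging.camera("side"); cv2.imwrite("pics/n.png",cv2.resize(p["img"][:,:,::-1][70:220,180:380],None,fx=4,fy=4))
E
python3 n.py
```

```text
grip 0.013465334144845915 23.971914052963257 [0.00059498 0.00132787 0.00123034] [-2.79440336  6.10963929  6.62737007] 30.975
1.55 [-1.1  6.7 -0.3] 0.0137
1.4 [-1.3  7.1 -1.2] 0.0135
1.26 [-0.9  6.  -0.8] 0.0136
1.11 [-1.4  6.1 -2.1] 0.0136
0.96 [-2.2  5.9 -1.2] 0.0134
0.82 [-2.1  6.5 -3.3] 0.0134
0.67 [-3.2  7.  -1.7] 0.0135
0.52 [-3.   6.1 -1.1] 0.0132
0.37 [-2.8  6.8 -1.9] 0.013
0.23 [-2.8  6.  -0.1] 0.0138
0.08 [-2.9  7.5  0.6] 0.0133
34.5583
```

View pics/n.png

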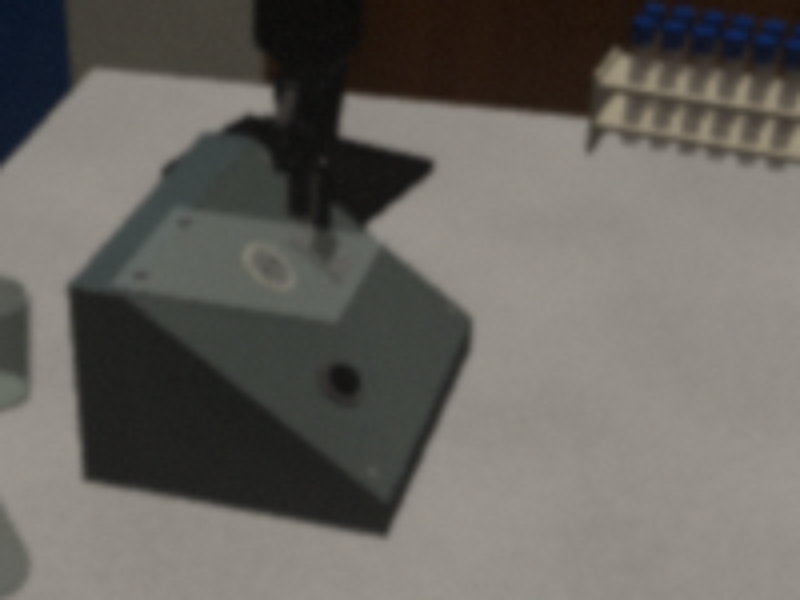

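The grip held all the way (lever between the pads near (310,200), leaning back). Release, lift away and verify.

```bash
cat > o.py <<'E'
from h import *
command_gripper(.04); env.sleep(.3)
p=env.current_tcp_pos(); env.move_straight(p+[0,0,.09],max_speed=.12); env.move_ptp(np.array([.46,-.05,.3]),best(np.array([.46,-.05,.3]),down(90)))
env.sleep(.5); 
p=imaging.camera("side"); cv2.imwrite("pics/o.png",cv2.resize(p["img"][:,:,::-1][80:340,120:380],None,fx=2.3,fy=2.3))
for o in imaging.trace(p,"lever")[:1]: print(o["score"],o["bbox"],np.percentile(world(p,o["region"]),[2,50,98],axis=0).round(3).tolist())
for q in("flask","jar"):
    for o in imaging.trace(p,q)[:1]: print(q,np.round(o["bbox"]))
print(env.current_time_s())
E
python3 o.py
```

```text
flask [160. 176. 189. 223.]
jar [320. 226. 342. 247.]
38.075
```

View pics/o.png

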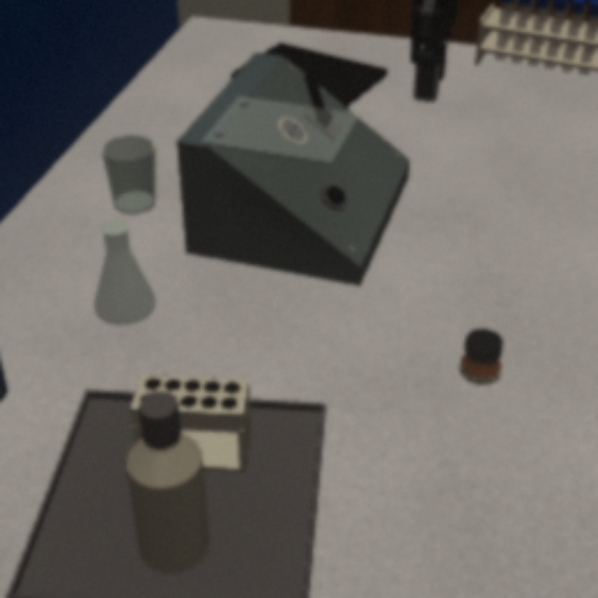

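The lever leans back as at the start (315,95). The bottle (165,480) and rack (190,420) stand upright on the tray, and the flask and jar haven't moved.

```bash
python3 -c "
from h import *
print(workorder.close_job())"
```

```text
the job is handed in; nothing more can be done
None
```

The trip test is done and handed in at about 38 s: the bottle and rack stand upright on the tray, the button press dropped the lever, and the lever is back up and staying up by itself; the flask and jar were not moved.

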